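# Finish the plum check at the goods-in scale

## Robot

A 7-joint arm with a two-finger parallel gripper is mounted at the origin on the work surface. World frame = base frame: x ahead of the robot, y to its left, z up, the work surface at z = 0. Lengths are in m, angles in rad, forces in N, time in s.
With the tool pointing down it reaches from about 0.425 to 0.925 m from the base axis. Payload 6.8 kg.
Tool frame: the origin (TCP) lies at the very end of the fingers, on their centre line; the grasp point (between the pads) lies 19 mm behind it; z points along the fingers, y is the direction in which the jaws open and shut (so a half turn about z gives the same grasp; the last joint's range is limited). The gripper opens to 88 mm and grips with 3 to 60 N. Pads are 20 mm wide; open, the fingers measure 115 mm over their backs; the gripper's body (75 mm by 178 mm) begins 61 mm behind the grasp point.
Start: joints at [-1.358, 0.477, 0.022, 1.555, -0.011, 1.109, -0.083], TCP at [0.213, 0.641, 0.223] pointing down, gripper open.
Joint ranges: [-2.96, 2.96], [-0.34, 2.1], [-1.41, 1.46], [0.24, 2.44], [-1.37, 4.51], [0.17, 1.92], [-2.96, 2.96]. Speed limits (rad/s): [2.39, 2.39, 3.14, 3.14, 3.14, 3.14, 3.14].

## Interface

Orientations are given as a rotation vector (axis times angle).
In Python, from bench import ctrl gives the robot as it stands. The module is installed in compiled form; this text tells all that it offers.
- The arm moves only by the tool step_arm, never from a script. Its argument "deltas" is a list of rows, each a list of 7 numbers: the turn, a rotation vector about the tool's x, y, z in rad, then the shift along the tool's x, y, z in mm, then the finger opening in mm, from 0 to 87.8. A call has 1 to 5 rows; each row shifts and turns the commanded pose from where the row before left it, along the tool's axes as they then stand; what a row does not reach is not made up. A row lasts 1/10 s, in which the tool goes at most 50 mm and 8.59 degrees, less where a joint would pass 70% of its speed; a pose out of reach is approached as far as the arm can. A call is refused whole if a number of a shift passes 50 or a number of a turn 0.15, either way. A call with a gripper value outside its range is refused whole. The fingers move at their own pace and stop on an object; "force" is the grip in N (left out, the last holds). Time passes only in rows, so rows that do not move let the fingers close. It gives the time, the measured TCP pose, the force and the opening at its end, in the units of the state.
- ctrl.state(): the state, without advancing time (a new reading comes with each control period).
- ctrl.read_camera(name): name is "scene" or "top" or "wrist"; returns a dict with "color" (480x640x3 uint8, red, green, blue), "K" (3x3 intrinsics, pixels), "D" ([k1, k2, p1, p2, k3] as OpenCV has them; the pictures are not rectified), "rvec" (rotation vector, rad) and "tvec" (3), from world to camera coordinates, as OpenCV has them. Camera axes: x right, y down, z forward; pixel columns grow to the right and rows downward; lengths in m; the calibration is good to about 2 mm. A picture is of the moment at which its call begins. There is no depth.
- ctrl.finish_job(): hands the job in, once; it reports no verdict.
The state is a dict: "t": time; "joints": joint angles; "joint_vel": joint speeds; "joint_efforts": joint torques, N m; "eef_pos": TCP position; "ee_rot": TCP orientation; "ft_force": force on the tool from outside, world axes, zero at the start; "torque": the same for the moment, N m; "finger_gap": finger opening in m.
Only numpy, scipy, OpenCV 4.12 (cv2) and the standard library are available. Lean on these libraries where they do the work, as an engineer would, in place of code of your own. Each camera call takes 0.05 s, during which the arm holds its last target.

## Task

Close the check at the goods-in scale: first stand the loose steel check weight back in its own slot of the weight rack (the middle-sized slot, labelled with two bars), fully down, and let it go. Then take the sample dish by its handle bar, lift it straight up off the scale about 10 cm and, once it is up, turn it a quarter turn (either way) above the scale so that the inspector sees the other side of the plum; keep the dish level and the loose plum in its middle all the while, without touching the plum. Finish still holding the dish up there, level, still and turned, and leave the other things where they are.

Things in the scene. Friction and masses are not known exactly. Their poses are not given: they have to be found in the camera images.
- weight: plain steel cylinder weight of 34 mm diameter and 70 mm height, about 0.5 kg, standing loose on the bench between scale and rack; origin at the centre of its underside, z up its axis. 70 mm tall: it stands 48 mm out of its slot's block when seated.
- slot_middle (a point): centre of the floor of the weight's own slot: a round hole, 39 mm across, 22 mm deep, open at the top with a 3 mm chamfer, in the fixed wooden block whose label has two bars. Block top 22 mm above this point. Three such blocks with white bar labels stand in a row, 62 mm apart, in any order, on one board; the middle-sized hole is the right one.
- block_middle: the fixed wooden block with that slot; origin at the centre of its underside, 6 mm above the bench; its slot's axis lies 10 mm along its +x from there, the label 31 mm along its -x. 82 mm along x, 60 mm along y, 30 mm high.
- block_large: fixed block of the same outer size, whose empty slot is too wide (48 mm, three bars); origin as for block_middle. Not the weight's place.
- scale: fixed bench scale; origin on the bench under the centre of its square steel platform (190 mm by 190 mm, top 60 mm above the bench); z up, the low console with the display lies at its -x side, reaching 140 mm from the centre. The axes run along the platform's sides.
- dish: loose round aluminium dish with a rigid bail, 150 mm across, about 0.28 kg, on the middle of the scale's platform; origin at the centre of its underside, z up, handle bar along x. Inside it is a shallow cone (7 degrees out to radius 52 mm, lowest point 10 mm above the underside), then a steeper lip, rim 30 mm up. At the start its x axis lies along the scale's x axis.
- dish_bar (a point): middle of the dish's straight wooden handle bar, 113 mm above the dish's underside, straight over its centre. The bar runs level along the dish's x axis, 152 mm long, 16 mm wide (along y), 14 mm high, on posts at x = +73 and -73 mm; about 50 mm of free space between it and the plum.
- plum_center (a point): centre of the loose plum, a ball of 46 mm diameter and about 60 g lying in the middle of the dish; it rolls if the dish is tilted or jerked
- plum: the same plum as a solid; its origin lies on its skin and turns with it as it rolls, so use plum_center for its place
- small_weight: bystander: steel weight of 26 mm diameter and 48 mm height, seated in the small slot (one bar); origin at the centre of its underside
- punnet: bystander: open cardboard tray of plums, 100 x 150 x 60 mm, on the far side of the bench; origin at the centre of its underside
- tape: bystander: tape roll standing flat, 90 mm across, 48 mm high; origin at the centre of its underside
- spray: bystander: white bottle, 60 mm across, 170 mm high, beyond the scale's right; origin at the centre of its underside
Mind the look-alikes: they are no part of the job. Several things have the shape of the dish; the one meant has the colours described above.

How it is judged:
On the way, in this order (a step that is already met when the one before it is completed fails the run):
1. the weight stands fully down in its own slot, let go (horizontal distance between weight and slot_middle below 0.005 m and z of weight in the frame of slot_middle below 0.004 m and angle between weight's own z axis and vertical below 0.1 rad and contact force between the fingers and weight below 0.05 N), for 0.2 s.
2. the dish is lifted at least 25 mm clear of the scale, not yet turned (z of dish in the frame of scale above 0.085 m and angle between the x axis of dish and the x axis of scale, either way round below 0.35 rad and contact force between the fingers and dish above 1 N), for 0.1 s.
At the end, for the whole second after the job is handed in: Fingers hold the dish 50 to 180 mm above the platform, within 60 mm of over its centre, a quarter turn (within 8 degrees) from its starting line, level within 6 degrees, still, plum within 15 mm of its centre; the weight upright and fully down (within 4 mm) in its own slot (z of dish in the frame of scale between 0.11 and 0.24 m and horizontal distance between dish and scale below 0.06 m and angle between the x axis of dish and the y axis of scale, either way round below 0.14 rad and angle between each of dish, weight's own z axis and vertical below 0.1 rad and linear speed of dish below 0.02 m/s and angular speed of dish below 0.1 rad/s and contact force between the fingers and dish above 1 N and contact force between dish and scale below 0.05 N and horizontal distance between plum_center and dish below 0.015 m and z of plum_center in the frame of dish below 0.045 m and horizontal distance between weight and slot_middle below 0.005 m and z of weight in the frame of slot_middle below 0.004 m); the arm keeps its last pose, push and grip.
It fails at once if the plum rolls more than 30 mm from the dish's centre (horizontal distance between plum_center and dish above 0.03 m).
It fails at once if the dish is tipped more than 11 degrees (angle between dish's own z axis and vertical above 0.2 rad).
It fails at once if the gripper touches the plum (contact force between the fingers and plum above 0.3 N).
It fails at once if a bystander is shifted more than 25 mm (distance of any of small_weight, punnet, tape, spray from where it was at the start of the episode above 0.025 m).
It also fails if it takes over 61 s, if anything falls off the work surface, if the arm or the gripper's body presses on something with over 40 N, if the wrist force passes 120 N, or if a joint passes its speed limit or range.

## Working session

There is one attempt and no reset: what is moved stays moved. The work goes in short steps, Python scripts to look and compute and a tool call to move; the robot and the scene stay as the last step left them, time stands still between calls to the robot, and variables do not carry over. Pictures are saved under pics/ and viewed, and the job is handed in when it is done.

Besides the shell and the picture viewer there is one more tool, called after ">>>" in YAML: its name, and indented under it one key for each argument. step_arm: Moves the arm, as the interface text tells. Its arguments: {"type":"object","properties":{"deltas":{"type":"array","items":{"type":"array","items":{"type":"number"}}},"force":{"type":"number"}},"required":["deltas"]}

```bash
mkdir -p pics; cat > h.py <<'E'
import numpy as np, cv2
from bench import ctrl
from scipy.spatial.transform import Rotation as R
def grab(n,tag):
    c=ctrl.read_camera(n); cv2.imwrite(f'pics/{tag}.png',c['color'][:,:,::-1]); np.savez(f'pics/{tag}.npz',**c); return c
def load(tag): return dict(np.load(f'pics/{tag}.npz'))
def ray(c,uv):
    p=cv2.undistortPoints(np.array([[uv]],float),c['K'],c['D'])[0,0]
    Rm=cv2.Rodrigues(c['rvec'])[0]; o=-Rm.T@c['tvec'].ravel(); d=Rm.T@np.array([p[0],p[1],1]); return o,d/np.linalg.norm(d)
def onz(c,uv,z):
    o,d=ray(c,uv); return o+d*(z-o[2])/d[2]
def proj(c,P): return cv2.projectPoints(np.array(P,float).reshape(-1,3),c['rvec'],c['tvec'],c['K'],c['D'])[0].reshape(-1,2)
E
python3 - <<'E'
from h import *
for n in ['scene','top','wrist']: 
    c=grab(n,n+'0'); print(n,ray(c,(320,240)))
s=ctrl.state(); print(s)
E
```

```text
scene (array([1.17722772, 0.26257847, 0.59737212]), array([-0.73377977, -0.40051276, -0.54877753]))
top (array([ 0.34902162, -0.06876896,  1.26073847]), array([ 0.19251869, -0.0234721 , -0.98101255]))
wrist (array([0.13342382, 0.6664554 , 0.38382861]), array([ 0.27883927, -0.08064873, -0.95694537]))
{'t': 0.15, 'joints': array([-1.35809908,  0.47761709,  0.02236208,  1.5561712 , -0.01150893,
        1.10930634, -0.08309809]), 'joint_vel': array([-8.30197883e-04, -2.07290163e-03, -5.71022661e-05, -4.14808279e-03,
        7.38479771e-04, -8.12721991e-04, -5.65116598e-04]), 'joint_efforts': array([ 2.56766987e-03, -5.83287120e+01,  1.53678663e+00, -2.72873694e+01,
       -5.41899120e-02,  1.44850166e-02,  1.10397434e-04]), 'eef_pos': array([0.21271363, 0.64013749, 0.2219232 ]), 'ee_rot': array([-5.01725048e-01, -3.10114222e+00,  2.14867654e-03]), 'ft_force': array([-0.42565063,  0.54375952,  0.06399761]), 'torque': array([ 0.00659326,  0.01089013, -0.04451125]), 'finger_gap': 0.08784140027053354}
```

View pics/scene0.png

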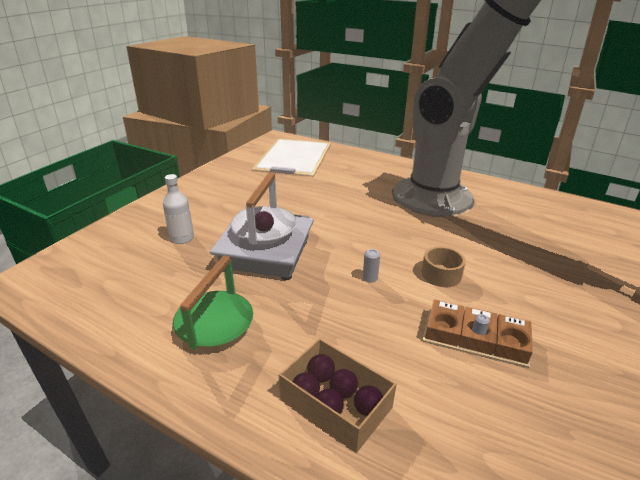

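View pics/top0.png

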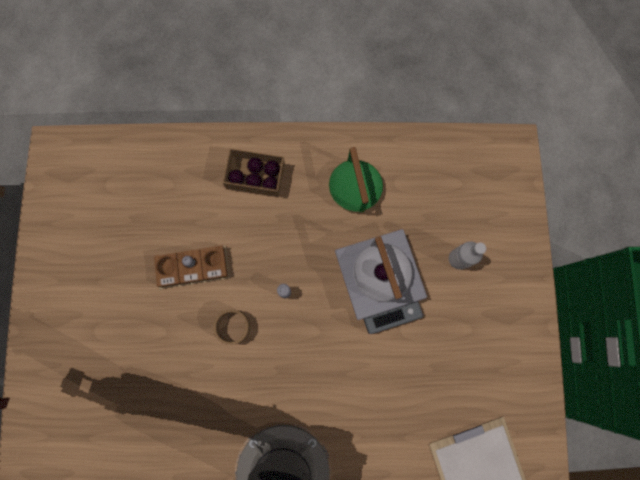

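View pics/wrist0.png

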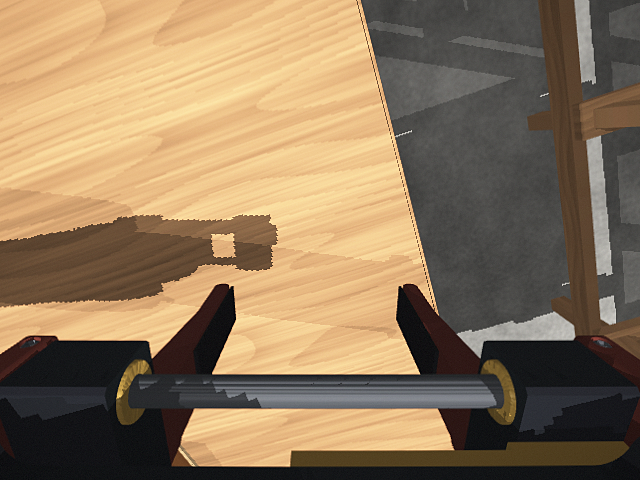

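Scene picture: loose weight at (371,265), target dish (aluminium, wooden bar, plum) at (263,225), with a green look-alike at (213,320). The rack blocks are at (445,320), (481,325) and (515,335). Top picture: weight (285,291), dish (383,272), green dish (357,187), rack (167–213, 265). The wrist view shows bare bench only. Next I'll crop in on the rack labels and the weight.

```bash
python3 - <<'E'
import cv2,numpy as np
s=cv2.imread('pics/scene0.png');t=cv2.imread('pics/top0.png')
f=lambda im,x,y,w,h,k: cv2.resize(im[y:y+h,x:x+w],(400,300),interpolation=cv2.INTER_CUBIC)
a=f(s,420,285,120,90,0);b=f(t,140,230,100,75,0);c=f(t,330,225,120,90,0);d=f(s,340,235,60,45,0)
cv2.imwrite('pics/crop1.png',np.vstack([np.hstack([a,b]),np.hstack([c,d])]))
E
```

```text
(no output)
```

View pics/crop1.png

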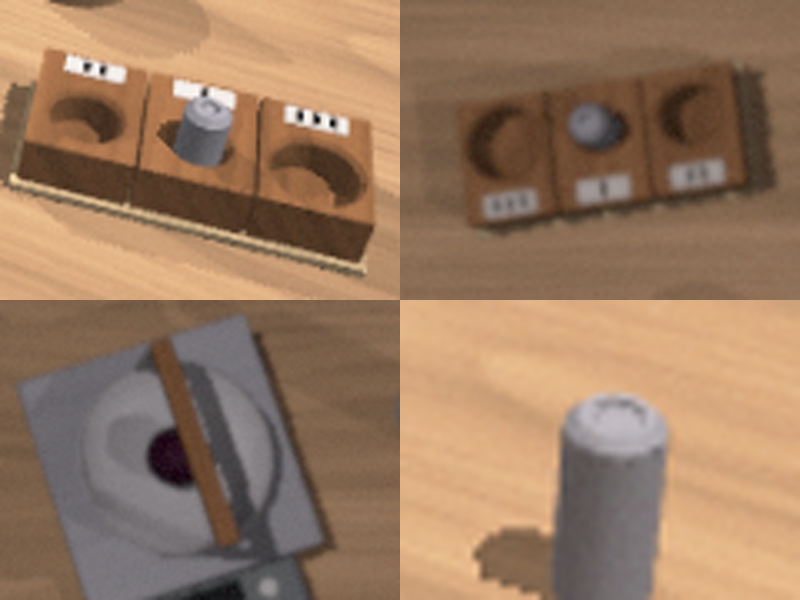

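```bash
python3 - <<'E'
from h import *
s=load('scene0');t=load('top0')
w=onz(s,(372.2,252.7),.07); print('w scene',w)
tm=lambda x,y:(140+(x-400)*.25,230+y*.25)
sm=lambda x,y:(420+x*.3,285+y*.3)
tm2=lambda x,y:(330+x*.3,225+(y-300)*.3)
for p in [(456,105),(725,63),(745,188),(470,226)]: print('rack top',onz(t,tm(*p),.036))
for p in [(42,50),(375,128),(368,212),(22,142)]: print('rack scene',onz(s,sm(*p),.036))
print('w top', onz(t,(284.5,288),.07))
for p in [(162,340),(228,542)]: print('bar top',onz(t,tm2(*p),.18))
for p in [(20,383),(245,317),(328,545),(90,612)]: print('plat top',onz(t,tm2(*p),.06))
for p in [(271,174),(251,205)]: print('bar scene',onz(s,p,.18))
E
```

```text
w scene [ 0.45959985 -0.00271499  0.07      ]
rack top [0.54803042 0.34190007 0.036     ]
rack top [0.57534002 0.16364435 0.036     ]
rack top [0.49216016 0.14812637 0.036     ]
rack top [0.46784381 0.32826635 0.036     ]
rack scene [0.50352428 0.14800516 0.036     ]
rack scene [0.47614191 0.33358589 0.036     ]
rack scene [0.54482763 0.33842447 0.036     ]
rack scene [0.58307034 0.16105731 0.036     ]
w top [ 0.45940227 -0.00615238  0.07      ]
bar top [ 0.56752792 -0.23276905  0.18      ]
bar top [ 0.42483745 -0.27397238  0.18      ]
plat top [ 0.55824132 -0.13877137  0.06      ]
plat top [ 0.60995645 -0.31752033  0.06      ]
plat top [ 0.43000518 -0.37439369  0.06      ]
plat top [ 0.38132279 -0.18918555  0.06      ]
bar scene [ 0.43598158 -0.2711109   0.18      ]
bar scene [ 0.57695278 -0.22238899  0.18      ]
```

```bash
cat >> h.py <<'E'
def go(p,yaw=None,rows=True,pr=True):
    """deltas in tool frame to reach tcp p, tool down, tool-y axis heading yaw (deg, world)"""
    s=ctrl.state(); Rc=R.from_rotvec(s['ee_rot']); M=Rc.as_matrix()
    if yaw is None: Rt=None
    y0=np.degrees(np.arctan2(M[1,1],M[0,1]))
    if yaw is None: yaw=y0
    yaw=y0+((yaw-y0+90)%180-90)
    a=np.radians(yaw); Y=np.array([np.cos(a),np.sin(a),0]);Z=np.array([0,0,-1.]);X=np.cross(Y,Z)
    Rt=np.stack([X,Y,Z],1)
    rv=R.from_matrix(M.T@Rt).as_rotvec()
    d=np.asarray(p)-s['eef_pos']
    print('t',round(s['t'],2),'pos',s['eef_pos'].round(4),'yaw',round(y0,2),'->',round(yaw,2),'tilt',np.degrees(np.arccos(-M[2,2])).round(2))
    print('turn',rv.round(4),'shift now-frame mm',(1000*M.T@d).round(1),'target-frame',(1000*Rt.T@d).round(1))
    print('joints',s['joints'].round(2),'F',s['ft_force'].round(2),'gap',round(s['finger_gap'],4))
E
python3 - <<'E'
from h import *
go((0.45,0.33,0.24)); go((0.4595,-.0045,.2),9)
go((0.45,0.33,0.24),9)
E
```

```text
t 0.15 pos [0.2127 0.6401 0.2219] yaw 71.62 -> 71.62 tilt 0.08
turn [-0.0014  0.0001  0.    ] shift now-frame mm [-323.  -219.5  -17.7] target-frame [-323.  -219.5  -18.1]
joints [-1.36  0.48  0.02  1.56 -0.01  1.11 -0.08] F [-0.43  0.54  0.06] gap 0.0878
t 0.15 pos [0.2127 0.6401 0.2219] yaw 71.62 -> 9.0 tilt 0.08
turn [-1.2000e-03  8.0000e-04  1.0929e+00] shift now-frame mm [-437.5 -533.9   22.7] target-frame [-675.3  142.9   21.9]
joints [-1.36  0.48  0.02  1.56 -0.01  1.11 -0.08] F [-0.43  0.54  0.06] gap 0.0878
t 0.15 pos [0.2127 0.6401 0.2219] yaw 71.62 -> 9.0 tilt 0.08
turn [-1.2000e-03  8.0000e-04  1.0929e+00] shift now-frame mm [-323.  -219.5  -17.7] target-frame [-343.4  185.8  -18.1]
joints [-1.36  0.48  0.02  1.56 -0.01  1.11 -0.08] F [-0.43  0.54  0.06] gap 0.0878
```

>>> step_arm:
  deltas:
    - [0, 0, 0, -40, -27, -2, 87]
    - [0, 0, 0, -40, -27, -2, 87]
    - [0, 0, 0, -40, -27, -2, 87]
    - [0, 0, 0, -40, -27, -2, 87]
    - [0, 0, 0, -40, -27, -2, 87]
  force: 20

```text
t: 0.65
eef_pos: [0.3609, 0.4475, 0.2326]
ee_rot: [-0.502, -3.101, 0.0]
ft_force: [1.1, -0.1, -0.1]
finger_gap: 0.087
```

>>> step_arm:
  deltas:
    - [0, 0, 0.14, -40, -27, -2, 87]
    - [0, 0, 0.14, -40, -20, -2, 87]
    - [0, 0, 0.14, -40, -14, -2, 87]
    - [0, 0, 0.14, 0, 0, 0, 87]
    - [0, 0, 0.14, 0, 0, 0, 87]

```text
t: 1.15
eef_pos: [0.4426, 0.3395, 0.2387]
ee_rot: [1.548, 2.734, -0.0]
ft_force: [-0.6, 0.4, -0.9]
finger_gap: 0.0869
```

>>> step_arm:
  deltas:
    - [0, 0, 0.14, 0, 0, 0, 87]
    - [0, 0, 0.14, 0, 0, 0, 87]
    - [0, 0, 0.11, 0, 0, 0, 87]
    - [0, 0, 0, 0, 0, 0, 87]
    - [0, 0, 0, 0, 0, 0, 87]

```text
t: 1.65
eef_pos: [0.4413, 0.3413, 0.2385]
ee_rot: [2.033, 2.395, -0.001]
ft_force: [1.2, 0.5, -0.9]
finger_gap: 0.0873
```

```bash
python3 - <<'E'
from h import *
go((0.4595,-.0045,.14),9); c=grab('wrist','wrist1')
E
```

```text
t 1.65 pos [0.4413 0.3413 0.2385] yaw 9.35 -> 9.0 tilt 0.02
turn [-0.0003  0.0003  0.0061] shift now-frame mm [-344.1  -38.2   98.6] target-frame [-344.4  -36.2   98.5]
joints [-1.04  0.27  0.33  1.84 -0.1   1.05 -0.51] F [ 1.18  0.5  -0.94] gap 0.0873
```

View pics/wrist1.png

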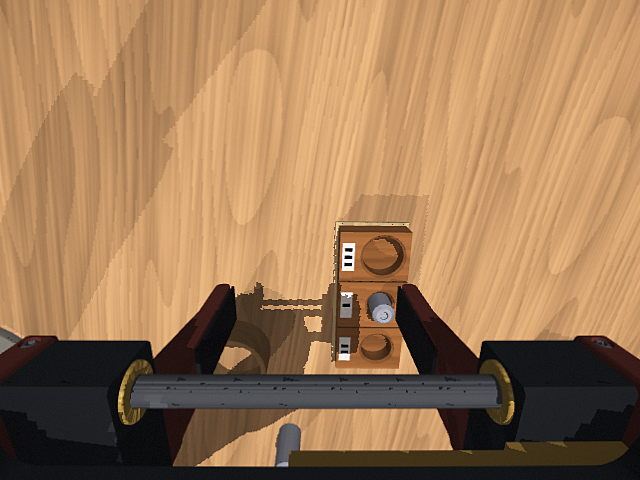

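```bash
python3 - <<'E'
import cv2
s=cv2.imread('pics/wrist1.png')
cv2.imwrite('pics/crop2.png',cv2.resize(s[215:375,325:425],(500,800)[::1],interpolation=cv2.INTER_CUBIC)[:, :][200:800])
E
```

```text
(no output)
```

View pics/crop2.png

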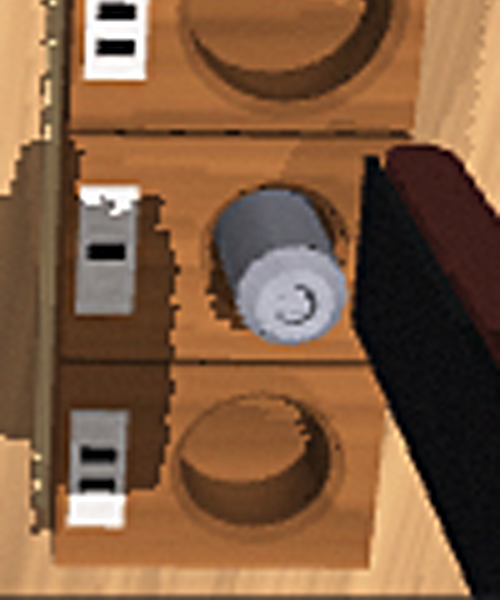

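```bash
python3 - <<'E'
from h import *
c=load('wrist1'); m=lambda x,y:(325+x/5-.4,255+y/5-.4)
print('hole',onz(c,m(257,462),.036))
P=[onz(c,m(*p),.036) for p in [(60,364),(384,364),(368,568),(55,566)]]
for p in P: print(p)
print(np.mean(P,0))
E
```

```text
hole [0.54531597 0.18709496 0.036     ]
[0.49059178 0.20705798 0.036     ]
[0.57044767 0.22006612 0.036     ]
[0.58094035 0.16020115 0.036     ]
[0.50018462 0.14771367 0.036     ]
[0.53554111 0.18375973 0.036     ]
```

>>> step_arm:
  deltas:
    - [0, 0, 0, -43, -5, 10, 87]
    - [0, 0, 0, -43, -5, 10, 87]
    - [0, 0, 0, -43, -5, 10, 87]
    - [0, 0, 0, -43, -5, 10, 87]
    - [0, 0, 0, -43, -5, 10, 87]

```text
t: 2.2
eef_pos: [0.451, 0.1234, 0.1885]
ee_rot: [2.034, 2.394, 0.001]
ft_force: [0.6, -0.5, -0.7]
finger_gap: 0.0872
```

>>> step_arm:
  deltas:
    - [0, 0, 0, -43, -5, 10, 87]
    - [0, 0, 0, -43, -5, 10, 87]
    - [0, 0, 0, -22, -3, 10, 87]
    - [0, 0, 0, 0, 0, 0, 87]
    - [0, 0, 0, 0, 0, 0, 87]

```text
t: 2.7
eef_pos: [0.4555, 0.0166, 0.1587]
ee_rot: [-2.036, -2.392, -0.0]
ft_force: [0.4, -0.0, -0.5]
finger_gap: 0.0871
```

```bash
python3 - <<'E'
from h import *
go((0.4595,-.0045,.031),9); c=grab('wrist','wrist2')
E
```

```text
t 2.7 pos [0.4555 0.0166 0.1587] yaw 9.18 -> 9.0 tilt 0.02
turn [-0.0001 -0.0003  0.0032] shift now-frame mm [-21.5   0.6 127.7] target-frame [-21.4   0.6 127.7]
joints [-0.6   0.21  0.49  2.15 -0.14  0.81  0.13] F [ 0.37 -0.01 -0.49] gap 0.0871
```

View pics/wrist2.png

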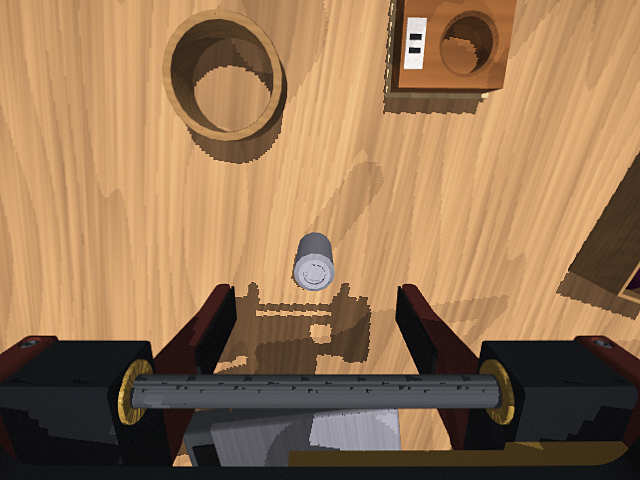

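The wrist view shows the weight's top face at about (314,272) and the two-bar hole at about (469,44).

```bash
python3 - <<'E'
from h import *
c=load('wrist2')
s=cv2.imread('pics/wrist2.png')
cv2.imwrite('pics/crop3.png',np.hstack([cv2.resize(s[0:100,380:520],(560,400),interpolation=cv2.INTER_CUBIC),cv2.resize(s[225:300,290:340],(240,400)[::1],interpolation=cv2.INTER_CUBIC)]))
print(onz(c,(313.5,272.5),.07),onz(c,(469,44),.036))
for p in [(509,0),(499,90),(390,89)]: print(onz(c,p,.036))
E
```

```text
[ 0.457643   -0.00291371  0.07      ] [0.54638072 0.18537163 0.036     ]
[0.56700059 0.21764968 0.036     ]
[0.57900706 0.1584594  0.036     ]
[0.49442829 0.14532924 0.036     ]
```

View pics/crop3.png

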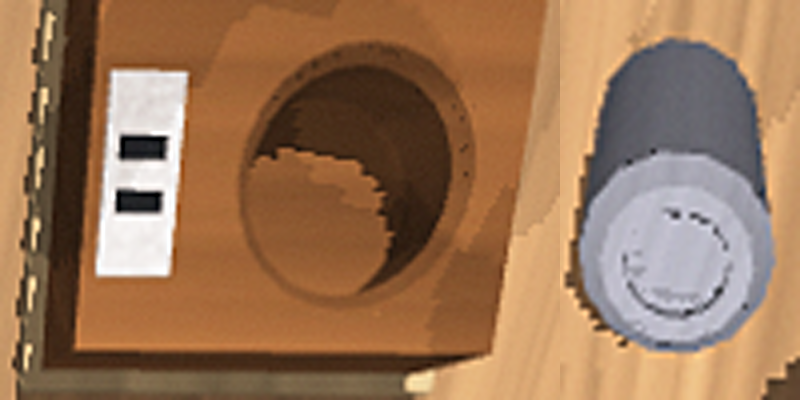

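>>> step_arm:
  deltas:
    - [0, 0, 0, -10, -0.5, 30, 87]
    - [0, 0, 0, -10, -0.5, 30, 87]
    - [0, 0, 0, 0, 0, 30, 87]
    - [0, 0, 0, 0, 0, 25, 87]
    - [0, 0, 0, 0, 0, 13, 87]

```text
t: 3.25
eef_pos: [0.4573, -0.0018, 0.0292]
ee_rot: [-2.032, -2.394, 0.001]
ft_force: [0.2, -0.1, 0.0]
finger_gap: 0.0874
```

>>> step_arm:
  deltas:
    - [0, 0, 0, 0, 0, 0, 60]
    - [0, 0, 0, 0, 0, 0, 20]
    - [0, 0, 0, 0, 0, 0, 20]
    - [0, 0, 0, 0, 0, 0, 20]
    - [0, 0, 0, 0, 0, 0, 20]
  force: 25

```text
t: 3.75
eef_pos: [0.4582, -0.0033, 0.0314]
ee_rot: [2.036, 2.391, 0.002]
ft_force: [-0.0, -0.2, 0.7]
finger_gap: 0.0507
```

```bash
python3 - <<'E'
from h import *
go((0.458,-.0035,.031),9); c=grab('wrist','wrist3')
E
```

```text
t 3.75 pos [ 0.4582 -0.0033  0.0314] yaw 9.18 -> 9.0 tilt 0.09
turn [ 0.0015 -0.0002  0.0031] shift now-frame mm [-0.1 -0.3  0.4] target-frame [-0.1 -0.2  0.4]
joints [-0.44  0.45  0.38  2.23 -0.34  0.51  0.36] F [-0.01 -0.18  0.67] gap 0.0507
```

View pics/wrist3.png

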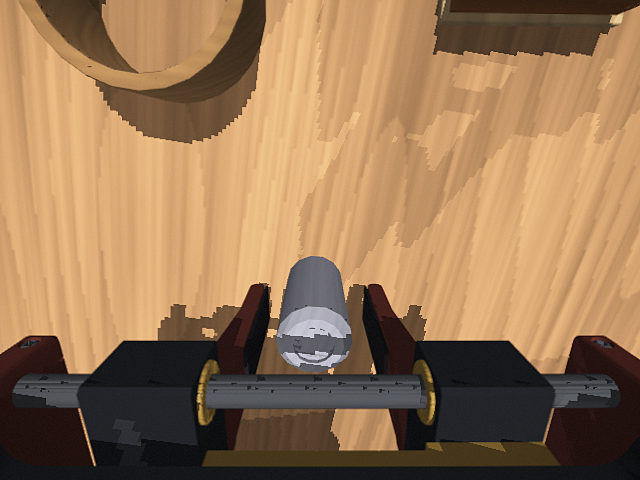

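The weight's top is at (315,338), between the fingers and nearly centred, and the fingers are still closing.

>>> step_arm:
  deltas:
    - [0, 0, 0, 0, 0, 0, 20]
    - [0, 0, 0, 0, 0, 0, 20]
    - [0, 0, 0, 0, 0, 0, 20]
    - [0, 0, 0, 0, 0, 0, 20]
    - [0, 0, 0, 0, 0, 0, 20]

```text
t: 4.3
eef_pos: [0.4576, -0.0035, 0.0308]
ee_rot: [-2.037, -2.392, -0.0]
ft_force: [-2.0, -0.2, 5.2]
finger_gap: 0.0333
```

```bash
python3 - <<'E'
from h import *
go((0.458,-.0035,.031),9); c=grab('wrist','wrist4'); print(onz(c,(316,338),.07))
E
```

```text
t 4.3 pos [ 0.4576 -0.0035  0.0308] yaw 9.16 -> 9.0 tilt 0.01
turn [-0.     -0.0002  0.0028] shift now-frame mm [-0.1  0.4 -0.2] target-frame [-0.1  0.4 -0.2]
joints [-0.44  0.46  0.38  2.23 -0.34  0.51  0.36] F [-2.03 -0.16  5.22] gap 0.0333
[ 4.57993142e-01 -3.08319991e-04  7.00000000e-02]
```

View pics/wrist4.png

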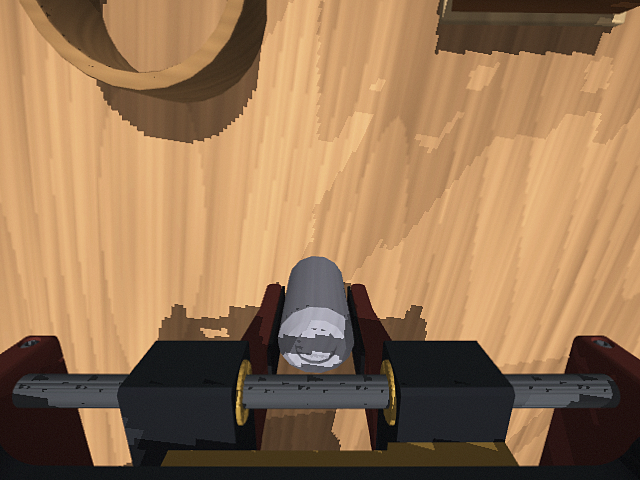

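>>> step_arm:
  deltas:
    - [0, 0, 0, 0, 0, -10, 20]
    - [0, 0, 0, 0, 0, -20, 20]
    - [0, 0, 0, 0, 0, -20, 20]
    - [0, 0, 0, 0, 0, -20, 20]
    - [0, 0, 0, 10, 7, 0, 20]
  force: 30

```text
t: 4.85
eef_pos: [0.4635, 0.0065, 0.1024]
ee_rot: [2.039, 2.388, 0.003]
ft_force: [0.4, 0.3, -5.0]
finger_gap: 0.0334
```

>>> step_arm:
  deltas:
    - [0, 0, 0, 30, 20, 0, 20]
    - [0, 0, 0, 30, 20, 0, 20]
    - [0, 0, 0, 30, 20, 0, 20]
    - [0, 0, 0, 30, 20, 0, 20]
    - [0, 0, 0, 20, 15, 0, 20]

```text
t: 5.35
eef_pos: [0.5342, 0.165, 0.0991]
ee_rot: [-2.032, -2.394, 0.001]
ft_force: [0.5, -0.4, -6.0]
finger_gap: 0.0333
```

>>> step_arm:
  deltas:
    - [0, 0, 0, 10, 10, 0, 20]
    - [0, 0, 0, 6, 5, 0, 20]
    - [0, 0, 0, 0, 0, 0, 20]
    - [0, 0, 0, 0, 0, 0, 20]
    - [0, 0, 0, 0, 0, 0, 20]

```text
t: 5.85
eef_pos: [0.5462, 0.1773, 0.1005]
ee_rot: [-2.039, -2.39, 0.002]
ft_force: [-0.2, -0.3, -5.5]
finger_gap: 0.0338
```

```bash
python3 - <<'E'
from h import *
go((0.546,.1824,.054),9.2); c=grab('wrist','wrist5'); grab('scene','scene5')
s=cv2.imread('pics/scene5.png'); w=cv2.imread('pics/wrist5.png')
cv2.imwrite('pics/crop5.png',np.hstack([cv2.resize(w[220:420,240:400],(400,500),interpolation=cv2.INTER_CUBIC),cv2.resize(s[255:355,420:500],(400,500),interpolation=cv2.INTER_CUBIC)]))
E
```

```text
t 5.85 pos [0.5462 0.1773 0.1005] yaw 9.05 -> 9.2 tilt 0.06
turn [-0.0009  0.0005 -0.0027] shift now-frame mm [ 5.1  0.7 46.5] target-frame [ 5.1  0.6 46.5]
joints [-0.75  0.49  0.42  1.93 -0.28  0.78 -0.01] F [-0.19 -0.32 -5.51] gap 0.0338
```

View pics/crop5.png

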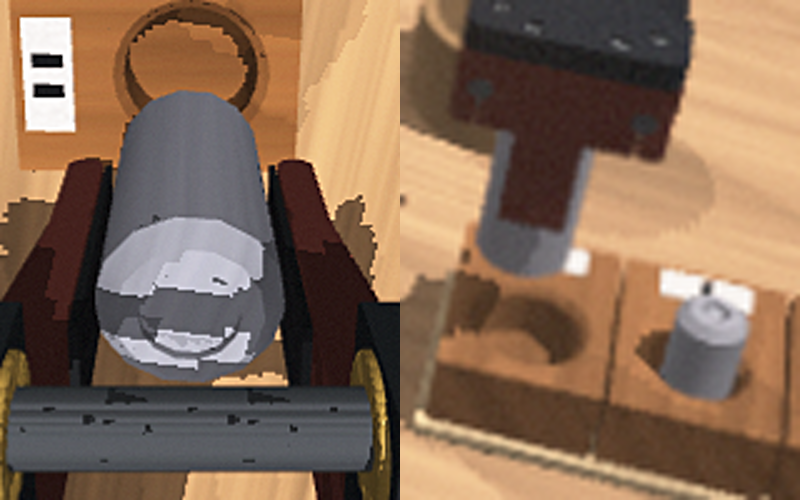

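```bash
python3 - <<'E'
from h import *
c=load('wrist5')
w=cv2.imread('pics/wrist5.png')
cv2.imwrite('pics/crop6.png',cv2.resize(w[200:280,260:380],(750,500),interpolation=cv2.INTER_CUBIC))
print('hole',onz(c,(316.6,245),.036),'w',onz(c,(316.2,339.2),.1397))
E
```

```text
hole [0.54573463 0.18887905 0.036     ] w [0.54672357 0.17994707 0.1397    ]
```

View pics/crop6.png

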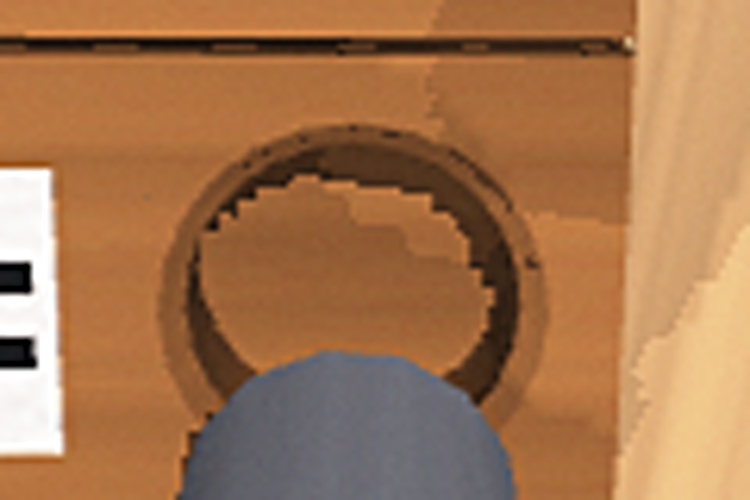

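```bash
python3 - <<'E'
from h import *
c=load('wrist5')
a=np.linspace(0,2*np.pi,360)
print('left,right,top meas',260+158/6.25,260+547/6.25,200+124/6.25)
for y in (.183,.185,.187,.189):
  for r in (.0195,.0225):
    q=proj(c,np.stack([.5457+r*np.cos(a),y+r*np.sin(a),0*a+.036],1)); print(y,r,q[:,0].min(),q[:,0].max(),q[:,1].min(),q[:,1].max())
# label: 31 mm along -x from block centre; gap edge between blocks at y=45
print('gap edge', onz(c,(260+600/6.25,200+45/6.25),.036))
E
```

```text
left,right,top meas 285.28 347.52 219.84
0.183 0.0195 288.13037247948563 342.399950746713 226.38365858111717 277.71234316473414
0.183 0.0225 283.95333860149316 346.5771664848866 222.21760002543027 281.45422853813875
0.185 0.0195 288.4975317298723 342.90437754113793 223.64418120237855 275.2330999890647
0.185 0.0225 284.30994093834306 347.09242611765984 219.4565722673147 278.9935652533142
0.187 0.0195 288.8665836656951 343.4113322365471 220.89053989706204 272.7415150949074
0.187 0.0225 284.66838702371444 347.6102648407789 216.6812275542685 276.5206883787789
0.189 0.0195 289.2375417786818 343.92083223708335 218.12263429466614 270.23750334824916
0.189 0.0225 285.0286900459193 348.1307003780744 213.89146423426007 274.03551384769065
gap edge [0.56822917 0.22011055 0.036     ]
```

>>> step_arm:
  deltas:
    - [0, 0, 0, 5, 0, 0, 20]
    - [0, 0, 0, 0, 0, 10, 20]
    - [0, 0, 0, 0, 0, 10, 20]
    - [0, 0, 0, 0, 0, 8, 20]
    - [0, 0, 0, 0, 0, 0, 20]

```text
t: 6.45
eef_pos: [0.5447, 0.1834, 0.0708]
ee_rot: [-2.036, -2.391, 0.005]
ft_force: [-1.0, -0.9, -4.9]
finger_gap: 0.0329
```

```bash
python3 - <<'E'
from h import *
go((0.546,.1822,.045),9.2); c=grab('wrist','wrist7'); d=grab('scene','scene7')
s=cv2.imread('pics/scene7.png'); w=cv2.imread('pics/wrist7.png')
cv2.imwrite('pics/crop7.png',np.hstack([cv2.resize(w[220:420,240:400],(400,500),interpolation=cv2.INTER_CUBIC),cv2.resize(s[275:355,420:484],(400,500),interpolation=cv2.INTER_CUBIC)]))
E
```

```text
t 6.45 pos [0.5447 0.1834 0.0708] yaw 9.17 -> 9.2 tilt 0.19
turn [-0.0031  0.001  -0.0005] shift now-frame mm [-1.4  1.2 25.8] target-frame [-1.4  1.1 25.8]
joints [-0.74  0.53  0.4   1.94 -0.3   0.73 -0.  ] F [-0.97 -0.91 -4.86] gap 0.0329
```

View pics/crop7.png

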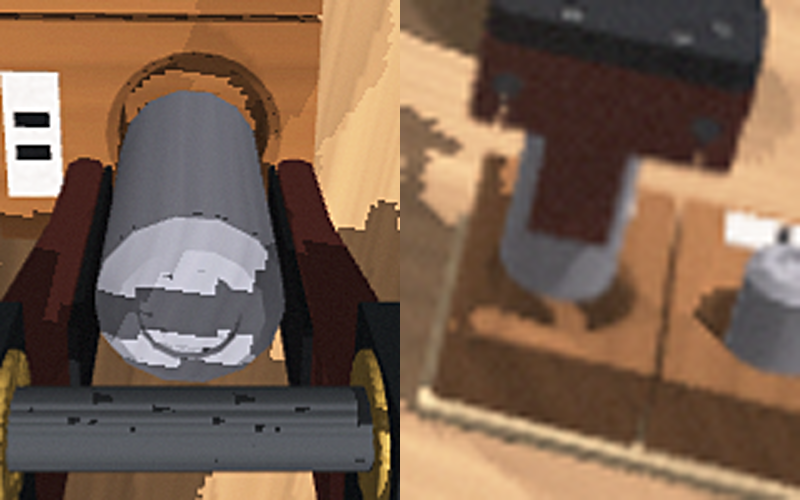

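```bash
python3 - <<'E'
from h import *
c=load('wrist7')
print('w far',onz(c,(316,256.8),.040)-[0,.017,0]); print('hole far',onz(c,(317.6,241.2),.036)-[0,.0225,0], 'hole x',onz(c,(317.6,262),.036), 'wtop',onz(c,(316.2,338.5),.11))
d=load('scene7')
# scene: weight bottom ellipse
m=lambda x,y:(420+(x-400)*.16,275+y*.16)
print('w near scene bottom centre', onz(d,m(562,268),.040), onz(d,m(548,290),.036))
E
```

```text
w far [0.5431547  0.18099504 0.04      ]
hole far [0.54272695 0.18433338 0.036     ] hole x [0.5449257  0.19329893 0.036     ] wtop [0.54520803 0.18643036 0.11      ]
w near scene bottom centre [0.54515782 0.1856592  0.04      ] [0.55194382 0.1840275  0.036     ]
```

```bash
python3 - <<'E'
from h import *
for n,z,tz in (('wrist4',0,.0308),('wrist5',.0697,.1005),('wrist7',.040,.0708)):
    c=load(n); g=cv2.cvtColor(c['color'],cv2.COLOR_RGB2HSV)
    col=c['color'][245:275,316].astype(int); y=245+np.argmax((col[:,0]-col[:,2])<25)
    print(n,y,onz(c,(316,y),z)-[0,.017,0],onz(c,(316.2,338.5),z+.07))
E
```

```text
wrist4 257 [ 0.45629056 -0.00599001  0.        ] [ 0.45811611 -0.00053719  0.07      ]
wrist5 257 [0.54481112 0.17479644 0.0697    ] [0.5466695  0.18028713 0.1397    ]
wrist7 257 [0.54317544 0.18086621 0.04      ] [0.54520803 0.18643036 0.11      ]
```

>>> step_arm:
  deltas:
    - [0, 0, 0, 2, 0.5, 0, 20]
    - [0, 0, 0, 0, 0, 3, 20]
    - [0, 0, 0, 0, 0, 3, 20]
    - [0, 0, 0, 0, 0, 3, 20]
    - [0, 0, 0, 0, 0, 0, 20]

```text
t: 7.05
eef_pos: [0.5457, 0.1858, 0.0631]
ee_rot: [-2.037, -2.392, 0.001]
ft_force: [-0.4, 0.2, -5.5]
finger_gap: 0.0334
```

```bash
python3 - <<'E'
from h import *
go((0.546,.1832,.045),9.2); c=grab('wrist','wrist8'); d=grab('scene','scene8');go((0.546,.1832,.045),9.2)
s=cv2.imread('pics/scene8.png'); w=cv2.imread('pics/wrist8.png')
cv2.imwrite('pics/crop8.png',np.hstack([cv2.resize(w[220:420,240:400],(400,500),interpolation=cv2.INTER_CUBIC),cv2.resize(s[275:355,420:484],(400,500),interpolation=cv2.INTER_CUBIC)]))
E
```

```text
t 7.05 pos [0.5457 0.1858 0.0631] yaw 9.17 -> 9.2 tilt 0.05
turn [-0.0009  0.0002 -0.0006] shift now-frame mm [-2.6 -0.1 18.1] target-frame [-2.7 -0.1 18.1]
joints [-0.74  0.55  0.39  1.94 -0.31  0.71  0.  ] F [-0.4  0.2 -5.5] gap 0.0334
t 7.15 pos [0.546  0.1859 0.0635] yaw 9.16 -> 9.2 tilt 0.02
turn [-0.0003  0.0001 -0.0007] shift now-frame mm [-2.6 -0.4 18.5] target-frame [-2.6 -0.4 18.5]
joints [-0.74  0.55  0.39  1.94 -0.31  0.71  0.  ] F [-0.4   0.57 -4.9 ] gap 0.0335
```

View pics/crop8.png

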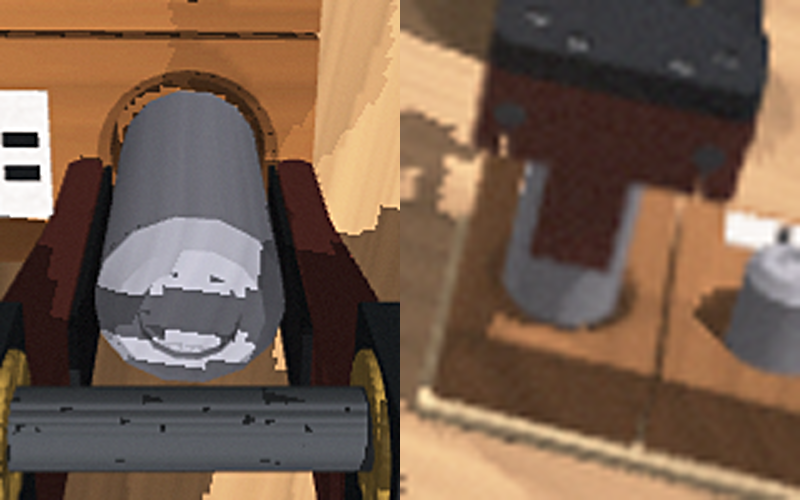

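No contact force and the weight's bottom is already inside the chamfer, so I'll go on down slowly.

>>> step_arm:
  deltas:
    - [0, 0, 0, 0, 0, 3, 20]
    - [0, 0, 0, 0, 0, 3, 20]
    - [0, 0, 0, 0, 0, 2, 20]
    - [0, 0, 0, 0, 0, 0, 20]

```text
t: 7.55
eef_pos: [0.5458, 0.1859, 0.0552]
ee_rot: [-2.037, -2.392, 0.001]
ft_force: [-0.4, -0.5, -5.1]
finger_gap: 0.0329
```

>>> step_arm:
  deltas:
    - [0, 0, 0, 0, 0, 3, 20]
    - [0, 0, 0, 0, 0, 3, 20]
    - [0, 0, 0, 0, 0, 2, 20]
    - [0, 0, 0, 0, 0, 0, 20]

```text
t: 7.95
eef_pos: [0.5458, 0.1859, 0.0472]
ee_rot: [-2.037, -2.392, 0.001]
ft_force: [0.1, 0.0, -5.7]
finger_gap: 0.0335
```

>>> step_arm:
  deltas:
    - [0, 0, 0, 0, 0, 1, 20]
    - [0, 0, 0, 0, 0, 1, 20]
    - [0, 0, 0, 0, 0, 0, 20]

```text
t: 8.25
eef_pos: [0.546, 0.186, 0.0456]
ee_rot: [-2.037, -2.392, 0.0]
ft_force: [0.7, -0.1, -5.4]
finger_gap: 0.0337
```

>>> step_arm:
  deltas:
    - [0, 0, 0, 0, 0, 0.5, 20]
    - [0, 0, 0, 0, 0, 0.5, 20]
    - [0, 0, 0, 0, 0, 0, 20]

```text
t: 8.55
eef_pos: [0.5462, 0.186, 0.0449]
ee_rot: [-2.037, -2.392, -0.0]
ft_force: [-1.5, -0.1, -1.9]
finger_gap: 0.0334
```

>>> step_arm:
  deltas:
    - [0, 0, 0, 0, 0, 0.5, 20]
    - [0, 0, 0, 0, 0, 0.5, 20]
    - [0, 0, 0, 0, 0, 0, 20]

```text
t: 8.85
eef_pos: [0.5462, 0.186, 0.0448]
ee_rot: [-2.037, -2.391, -0.001]
ft_force: [-5.0, -1.3, 9.1]
finger_gap: 0.0328
```

>>> step_arm:
  deltas:
    - [0, 0, 0, 0, 0, 0, 45]
    - [0, 0, 0, 0, 0, 0, 60]
    - [0, 0, 0, 0, 0, 0, 60]
    - [0, 0, 0, 0, 0, 0, 60]
    - [0, 0, 0, 0, 0, 0, 60]

```text
t: 9.35
eef_pos: [0.5462, 0.186, 0.0436]
ee_rot: [2.037, 2.392, 0.0]
ft_force: [0.1, 0.7, -0.4]
finger_gap: 0.0598
```

>>> step_arm:
  deltas:
    - [0, 0, 0, 0, 0, -20, 70]
    - [0, 0, 0, 0, 0, -40, 80]
    - [0, 0, 0, 0, 0, -40, 87]
    - [0, 0, 0, 0, 0, -40, 87]
    - [0, 0, 0, 0, 0, -20, 87]

```text
t: 9.85
eef_pos: [0.5476, 0.1862, 0.2072]
ee_rot: [2.036, 2.39, 0.007]
ft_force: [0.4, -0.1, -0.0]
finger_gap: 0.087
```

```bash
python3 - <<'E'
from h import *
go((0.496,-.2537,.24),-73); c=grab('wrist','wrist9'); d=grab('scene','scene9')
s=cv2.imread('pics/scene9.png'); w=cv2.imread('pics/wrist9.png')
cv2.imwrite('pics/crop9.png',np.hstack([cv2.resize(w[180:440,240:448],(400,500),interpolation=cv2.INTER_CUBIC),cv2.resize(s[275:365,420:492],(400,500),interpolation=cv2.INTER_CUBIC)]))
E
```

```text
t 9.85 pos [0.5476 0.1862 0.2072] yaw 9.14 -> -73.0 tilt 0.27
turn [ 0.0026 -0.0043  1.4336] shift now-frame mm [-426.1 -120.7  -34. ] target-frame [-178.   405.6  -32.8]
joints [-0.82  0.36  0.49  1.84 -0.2   0.99 -0.09] F [ 0.4  -0.11 -0.03] gap 0.087
```

View pics/crop9.png

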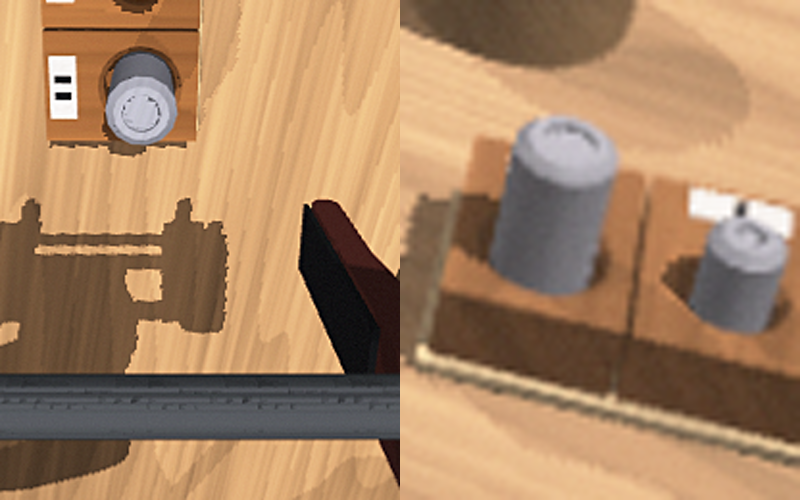

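The weight stands upright in the two-bar slot, with the fingers off it. Next is the dish.

>>> step_arm:
  deltas:
    - [0, 0, 0, -43, -18, -13, 87]
    - [0, 0, 0, -43, -18, -13, 87]
    - [0, 0, 0, -43, -18, -13, 87]
    - [0, 0, 0, -43, -18, -13, 87]
    - [0, 0, 0, -43, -18, -13, 87]

```text
t: 10.45
eef_pos: [0.4902, -0.0422, 0.268]
ee_rot: [-2.036, -2.391, 0.002]
ft_force: [0.3, -0.7, -0.4]
finger_gap: 0.0868
```

>>> step_arm:
  deltas:
    - [0, 0, 0, -43, -18, 0, 87]
    - [0, 0, 0, -43, -18, 0, 87]
    - [0, 0, 0, -43, -18, 0, 87]
    - [0, 0, 0, -43, -18, 0, 87]
    - [0, 0, 0, -43, -18, 0, 87]

```text
t: 10.95
eef_pos: [0.4358, -0.2685, 0.2677]
ee_rot: [-2.036, -2.392, 0.0]
ft_force: [-0.0, -0.3, 0.5]
finger_gap: 0.0869
```

>>> step_arm:
  deltas:
    - [0, 0, 0.14, 0, 0, 0, 87]
    - [0, 0, 0.14, 0, 0, 0, 87]
    - [0, 0, 0.14, 0, 0, 0, 87]
    - [0, 0, 0.14, 0, 0, 0, 87]
    - [0, 0, 0.14, 0, 0, 0, 87]

```text
t: 11.45
eef_pos: [0.4363, -0.2669, 0.2674]
ee_rot: [-2.737, -1.54, 0.002]
ft_force: [-0.7, -0.4, 0.0]
finger_gap: 0.0869
```

>>> step_arm:
  deltas:
    - [0, 0, 0.14, 0, 0, 0, 87]
    - [0, 0, 0.14, 0, 0, 0, 87]
    - [0, 0, 0.14, 0, 0, 0, 87]
    - [0, 0, 0.14, 0, 0, 0, 87]
    - [0, 0, 0.14, 0, 0, 0, 87]

```text
t: 11.95
eef_pos: [0.4364, -0.2668, 0.2675]
ee_rot: [-3.1, -0.508, 0.002]
ft_force: [0.4, -0.5, -0.6]
finger_gap: 0.0868
```

>>> step_arm:
  deltas:
    - [0, 0, 0.03, 0, 0, 0, 87]
    - [0, 0, 0, 0, 0, 0, 87]
    - [0, 0, 0, 0, 0, 0, 87]

```text
t: 12.25
eef_pos: [0.4367, -0.2671, 0.2683]
ee_rot: [-3.105, -0.475, 0.001]
ft_force: [0.3, -0.5, 0.2]
finger_gap: 0.087
```

```bash
python3 - <<'E'
from h import *
go((0.496,-.2537,.26),-73); c=grab('wrist','wrist10')
E
```

```text
t 12.25 pos [ 0.4367 -0.2671  0.2683] yaw -72.61 -> -73.0 tilt 0.04
turn [-0.0002  0.0006  0.0068] shift now-frame mm [60.6  4.9  8.2] target-frame [60.6  4.5  8.3]
joints [-0.46  0.25  1.07  1.93 -0.25  1.1  -0.56] F [ 0.31 -0.5   0.18] gap 0.087
```

View pics/wrist10.png

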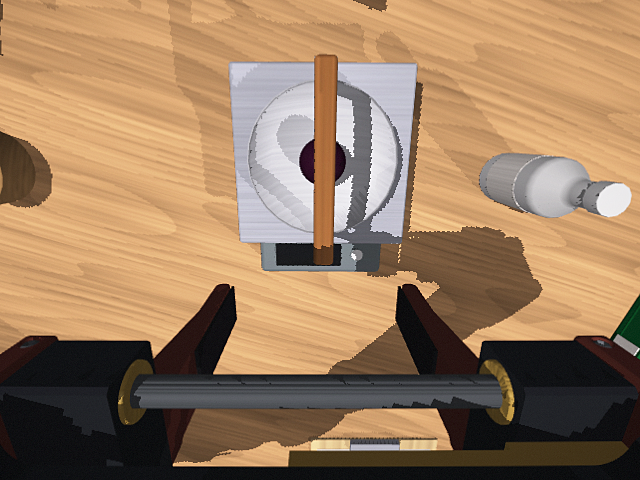

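The dish with its wooden bar is at about (325,160), with the bar running from (326,57) to (324,262). The spray bottle is at (550,185).

```bash
python3 - <<'E'
from h import *
c=load('wrist10')
a=onz(c,(326,56),.18);b=onz(c,(323.5,263),.18);print(a,b,(a+b)/2,np.linalg.norm(a-b),np.degrees(np.arctan2(*(a-b)[1::-1])))
P=[onz(c,p,.06) for p in [(230,62),(417,65),(405,243),(240,241)]]
for p in P: print(p)
print(np.mean(P,0)); d=P[0]-P[3]; print(np.degrees(np.arctan2(d[1],d[0]))); d=P[1]-P[2]; print(np.degrees(np.arctan2(d[1],d[0])))
print('spray top',onz(c,(607,199),.17))
m=(a+b)/2; go((m[0],m[1],.22),np.degrees(np.arctan2(*(a-b)[1::-1]))-90)
# blob centre of dish rim
print('dish rim c',onz(c,(325,157),.09))
E
```

```text
[ 0.57056112 -0.23317718  0.18      ] [ 0.42936039 -0.27663234  0.18      ] [ 0.49996076 -0.25490476  0.18      ] 0.1477362394679405 17.105983474337663
[ 0.56230124 -0.13931913  0.06      ]
[ 0.61528616 -0.31779466  0.06      ]
[ 0.43878745 -0.37608622  0.06      ]
[ 0.38389054 -0.19217348  0.06      ]
[ 0.50006635 -0.25634337  0.06      ]
16.501976113599127
18.27664330414928
spray top [ 0.54390765 -0.47533225  0.17      ]
t 12.3 pos [ 0.4368 -0.2671  0.2684] yaw -72.64 -> -72.89 tilt 0.02
turn [-0.0002  0.0004  0.0044] shift now-frame mm [64.   7.2 48.3] target-frame [64.   6.9 48.4]
joints [-0.46  0.25  1.07  1.93 -0.25  1.1  -0.56] F [ 0.47 -0.33  0.22] gap 0.0868
dish rim c [ 0.50445286 -0.25626881  0.09      ]
```

>>> step_arm:
  deltas:
    - [0, 0, 0.004, 22, 2, 0, 87]
    - [0, 0, 0, 22, 3, 10, 87]
    - [0, 0, 0, 20, 2, 20, 87]
    - [0, 0, 0, 0, 0, 10, 87]
    - [0, 0, 0, 0, 0, 0, 87]

```text
t: 12.8
eef_pos: [0.4987, -0.2549, 0.2272]
ee_rot: [-3.106, -0.465, 0.005]
ft_force: [-0.8, -0.4, -0.5]
finger_gap: 0.0869
```

```bash
python3 - <<'E'
from h import *
go((0.5,-.255,.154),-73); c=grab('wrist','wrist11'); d=grab('scene','scene11'); t=grab('top','top11')
s=cv2.imread('pics/scene11.png'); w=cv2.imread('pics/wrist11.png');t=cv2.imread('pics/top11.png')
cv2.imwrite('pics/crop11.png',np.hstack([cv2.resize(w,(400,300)),cv2.resize(s[145:265,190:350],(400,300),interpolation=cv2.INTER_CUBIC)]))
E
```

```text
t 12.8 pos [ 0.4987 -0.2549  0.2272] yaw -72.96 -> -73.0 tilt 0.2
turn [-0.0014  0.0033  0.0008] shift now-frame mm [ 1.4  0.6 73.2] target-frame [ 1.2  0.5 73.2]
joints [-0.38  0.42  0.97  1.87 -0.39  1.06 -0.52] F [-0.77 -0.39 -0.46] gap 0.0869
```

View pics/crop11.png

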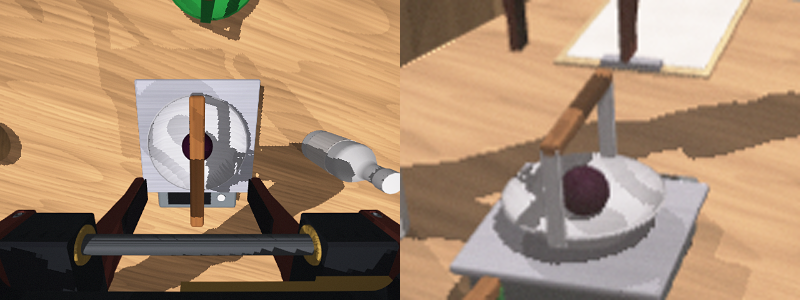

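```bash
python3 - <<'E'
from h import *
c=load('wrist11'); w=cv2.imread('pics/wrist11.png')
hsv=cv2.cvtColor(w,cv2.COLOR_BGR2HSV)
cv2.imwrite('pics/crop12.png',cv2.resize(w[140:380,230:400],(510,720)[::1])[:600+120][::1][:720:1] if 0 else cv2.resize(w[140:380,230:400],(425,600)))
d=load('scene11'); print(proj(d,[[.5,-.255,.18],[.5,-.255,.227]]))
E
```

```text
[[260.27643217 186.42792647]
 [258.90848819 166.19728107]]
```

View pics/crop12.png

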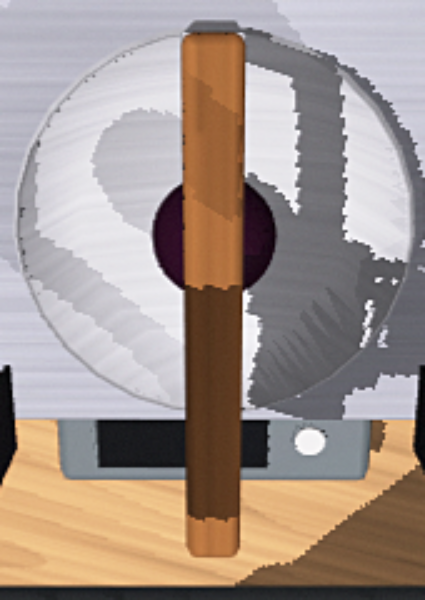

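```bash
python3 - <<'E'
from h import *
c=load('wrist11')
a=onz(c,(315.4,153.2),.18);b=onz(c,(315.4,357),.18);print(a,b,(a+b)/2,np.linalg.norm(a-b),np.degrees(np.arctan2(*(a-b)[1::-1])))
t=load('top11'); s=cv2.imread('pics/top11.png'); cv2.imwrite('pics/crop13.png',cv2.resize(s[225:345,330:450],(600,600),interpolation=cv2.INTER_CUBIC))
s=cv2.imread('pics/scene0.png'); cv2.imwrite('pics/crop14.png',cv2.resize(s[160:220,235:295],(600,600),interpolation=cv2.INTER_CUBIC))
E
```

```text
[ 0.57209243 -0.23294038  0.18      ] [ 0.43311382 -0.27539253  0.18      ] [ 0.50260313 -0.25416646  0.18      ] 0.1453177118746366 16.98571907166233
```

View pics/crop14.png

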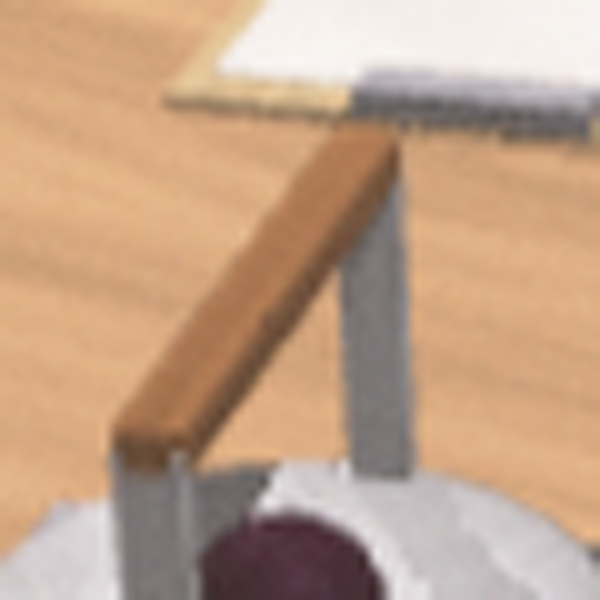

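```bash
python3 - <<'E'
from h import *
c=load('scene0')
a=onz(c,(249.7,203.2),.18);b=onz(c,(271.4,172.5),.18);print(a,b,(a+b)/2,np.linalg.norm(a-b),np.degrees(np.arctan2(*(a-b)[1::-1])))
E
```

```text
[ 0.57220467 -0.22915222  0.18      ] [ 0.42877466 -0.27495746  0.18      ] [ 0.50048967 -0.25205484  0.18      ] 0.15056655635076516 17.711196386234395
```

>>> step_arm:
  deltas:
    - [0, 0, 0, 2, -0.5, 15, 87]
    - [0, 0, 0, 0, 0, 20, 87]
    - [0, 0, 0, 0, 0, 20, 87]
    - [0, 0, 0, 0, 0, 15, 87]
    - [0, 0, 0, 0, 0, 3, 87]

```text
t: 13.45
eef_pos: [0.5008, -0.2534, 0.1539]
ee_rot: [-3.106, -0.464, 0.004]
ft_force: [-0.2, 0.6, 0.2]
finger_gap: 0.087
```

>>> step_arm:
  deltas:
    - [0, 0, 0, 0, 0, 0, 70]
    - [0, 0, 0, 0, 0, 0, 50]
    - [0, 0, 0, 0, 0, 0, 35]
    - [0, 0, 0, 0, 0, 0, 26]
    - [0, 0, 0, 0, 0, 0, 26]
  force: 10

```text
t: 13.95
eef_pos: [0.5021, -0.2541, 0.156]
ee_rot: [3.107, 0.465, 0.001]
ft_force: [0.7, -0.4, -0.2]
finger_gap: 0.0502
```

>>> step_arm:
  deltas:
    - [0, 0, 0, 0, 0, 0, 26]
    - [0, 0, 0, 0, 0, 0, 26]
    - [0, 0, 0, 0, 0, 0, 26]
    - [0, 0, 0, 0, 0, 0, 26]
    - [0, 0, 0, 0, 0, 0, 26]

```text
t: 14.45
eef_pos: [0.5019, -0.254, 0.1556]
ee_rot: [-3.107, -0.465, 0.0]
ft_force: [-0.8, -0.1, 0.8]
finger_gap: 0.0258
```

```bash
python3 - <<'E'
from h import *
go((0.5,-.2535,.154),-72.8); c=grab('wrist','wrist15'); d=grab('scene','scene15')
s=cv2.imread('pics/scene15.png'); w=cv2.imread('pics/wrist15.png')
cv2.imwrite('pics/crop15.png',np.hstack([cv2.resize(w[140:440,200:440],(400,500)),cv2.resize(s[120:270,200:320],(400,500),interpolation=cv2.INTER_CUBIC)]))
E
```

```text
t 14.45 pos [ 0.5019 -0.254   0.1556] yaw -72.99 -> -72.8 tilt 0.0
turn [-0.      0.     -0.0034] shift now-frame mm [-1.7 -1.1  1.6] target-frame [-1.7 -1.1  1.6]
joints [-0.31  0.51  0.89  1.94 -0.49  0.93 -0.45] F [-0.77 -0.06  0.77] gap 0.0258
```

View pics/crop15.png

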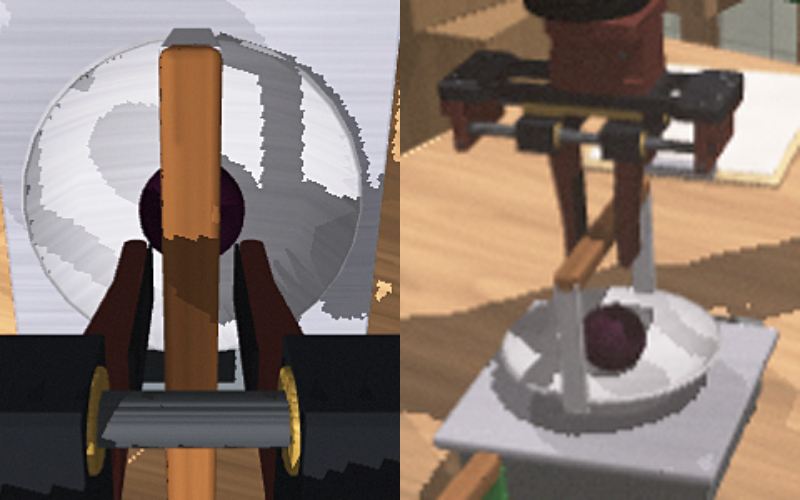

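The fingers straddle the bar almost centrally, so I'll close gently.

>>> step_arm:
  deltas:
    - [0, 0, 0, 0, 0, 0, 23]
    - [0, 0, 0, 0, 0, 0, 21]
    - [0, 0, 0, 0, 0, 0, 20]
    - [0, 0, 0, 0, 0, 0, 19]
    - [0, 0, 0, 0, 0, 0, 18]
  force: 6

```text
t: 15.05
eef_pos: [0.5019, -0.254, 0.1556]
ee_rot: [-3.107, -0.464, 0.0]
ft_force: [-0.1, -0.5, -0.0]
finger_gap: 0.0179
```

>>> step_arm:
  deltas:
    - [0, 0, 0, 0, 0, 0, 17.5]
    - [0, 0, 0, 0, 0, 0, 17]
    - [0, 0, 0, 0, 0, 0, 16.5]
    - [0, 0, 0, 0, 0, 0, 16]
    - [0, 0, 0, 0, 0, 0, 15]

```text
t: 15.55
eef_pos: [0.5018, -0.2537, 0.1556]
ee_rot: [-3.106, -0.465, 0.0]
ft_force: [-0.3, 1.6, 1.8]
finger_gap: 0.0161
```

>>> step_arm:
  deltas:
    - [0, 0, 0, 0, 0, 0, 14]
    - [0, 0, 0, 0, 0, 0, 12]
    - [0, 0, 0, 0, 0, 0, 10]
    - [0, 0, 0, 0, 0, 0, 8]
    - [0, 0, 0, 0, 0, 0, 8]

```text
t: 16.05
eef_pos: [0.5019, -0.2539, 0.1557]
ee_rot: [-3.107, -0.465, -0.0]
ft_force: [-1.0, 3.1, 2.2]
finger_gap: 0.016
```

>>> step_arm:
  deltas:
    - [0, 0, 0, 0, 0, 0, 8]
    - [0, 0, 0, 0, 0, 0, 8]
  force: 20

```text
t: 16.25
eef_pos: [0.5019, -0.2541, 0.1556]
ee_rot: [3.107, 0.464, 0.0]
ft_force: [-0.3, 2.5, 0.5]
finger_gap: 0.0159
```

>>> step_arm:
  deltas:
    - [0, 0, 0, 0, 0, 0, 8]
    - [0, 0, 0, 0, 0, 0, 8]
    - [0, 0, 0, 0, 0, -0.5, 8]
    - [0, 0, 0, 0, 0, -0.5, 8]
    - [0, 0, 0, 0, 0, -1, 8]
  force: 35

```text
t: 16.75
eef_pos: [0.5016, -0.2542, 0.1575]
ee_rot: [3.107, 0.464, -0.001]
ft_force: [0.6, -0.0, -3.2]
finger_gap: 0.0157
```

```bash
python3 - <<'E'
from h import *
go((0.5,-.2535,.254),-72.8); c=grab('wrist','wrist16'); d=grab('scene','scene16')
s=cv2.imread('pics/scene16.png'); w=cv2.imread('pics/wrist16.png')
cv2.imwrite('pics/crop16.png',np.hstack([cv2.resize(w[140:440,200:440],(400,500)),cv2.resize(s[120:270,200:320],(400,500),interpolation=cv2.INTER_CUBIC)]))
E
```

```text
t 16.75 pos [ 0.5016 -0.2542  0.1575] yaw -73.01 -> -72.8 tilt 0.03
turn [ 0.0001  0.0005 -0.0037] shift now-frame mm [ -1.4  -1.1 -96.5] target-frame [ -1.4  -1.2 -96.5]
joints [-0.31  0.5   0.9   1.93 -0.49  0.94 -0.45] F [ 0.59 -0.01 -3.2 ] gap 0.0157
```

View pics/crop16.png

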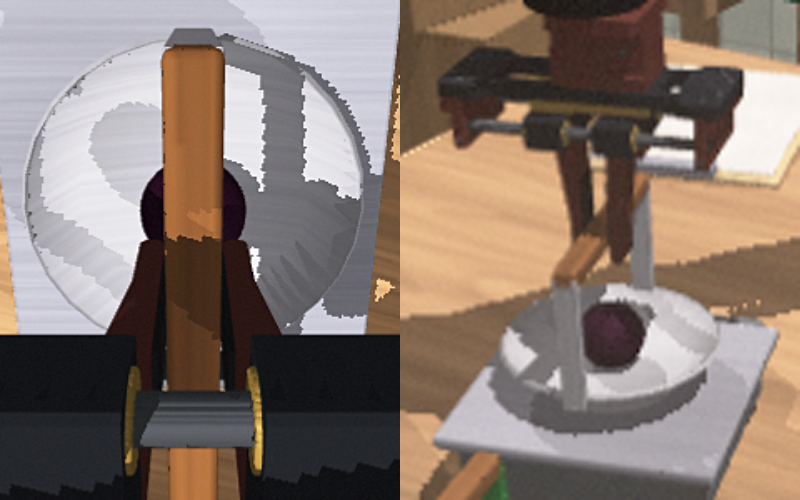

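>>> step_arm:
  deltas:
    - [0, 0, 0, 0, 0, -1, 8]
    - [0, 0, 0, 0, 0, -2, 8]
    - [0, 0, 0, 0, 0, -3, 8]
    - [0, 0, 0, 0, 0, -4, 8]
    - [0, 0, 0, 0, 0, -5, 8]

```text
t: 17.35
eef_pos: [0.5019, -0.254, 0.173]
ee_rot: [-3.107, -0.464, 0.0]
ft_force: [1.1, -0.7, -2.2]
finger_gap: 0.0159
```

>>> step_arm:
  deltas:
    - [0, 0, 0, 0, 0, -6, 8]
    - [0, 0, 0, 0, 0, -6, 8]
    - [0, 0, 0, 0, 0, -6, 8]
    - [0, 0, 0, 0, 0, -6, 8]
    - [0, 0, 0, 0, 0, -6, 8]

```text
t: 17.85
eef_pos: [0.5019, -0.254, 0.2032]
ee_rot: [-3.107, -0.464, -0.0]
ft_force: [-0.3, -0.4, -3.8]
finger_gap: 0.0158
```

>>> step_arm:
  deltas:
    - [0, 0, 0, 0, 0, -6, 8]
    - [0, 0, 0, 0, 0, -6, 8]
    - [0, 0, 0, 0, 0, -6, 8]
    - [0, 0, 0, 0, 0, -6, 8]
    - [0, 0, 0, 0, 0, -6, 8]

```text
t: 18.35
eef_pos: [0.5019, -0.254, 0.2331]
ee_rot: [-3.107, -0.464, -0.0]
ft_force: [-0.2, -0.2, -3.4]
finger_gap: 0.0158
```

>>> step_arm:
  deltas:
    - [0, 0, 0, 0, 0, -6, 8]
    - [0, 0, 0, 0, 0, -6, 8]
    - [0, 0, 0, 0, 0, -5, 8]
    - [0, 0, 0, 0, 0, -3, 8]
    - [0, 0, 0, 0, 0, -2, 8]

```text
t: 18.85
eef_pos: [0.5019, -0.254, 0.2549]
ee_rot: [-3.107, -0.464, -0.0]
ft_force: [-1.1, -0.7, -3.8]
finger_gap: 0.0161
```

>>> step_arm:
  deltas:
    - [0, 0, 0, 0, 0, -1, 8]
    - [0, 0, 0, 0, 0, 0, 8]
    - [0, 0, 0, 0, 0, 0, 8]

```text
t: 19.15
eef_pos: [0.5018, -0.254, 0.2554]
ee_rot: [-3.107, -0.464, 0.001]
ft_force: [-1.0, -0.6, -3.7]
finger_gap: 0.0158
```

```bash
python3 - <<'E'
from h import *
go((0.5,-.2535,.254),17); c=grab('wrist','wrist17'); d=grab('scene','scene17')
s=cv2.imread('pics/scene17.png'); w=cv2.imread('pics/wrist17.png')
cv2.imwrite('pics/crop17.png',np.hstack([cv2.resize(w[140:440,200:440],(400,500)),cv2.resize(s[70:270,190:350],(400,500),interpolation=cv2.INTER_CUBIC)]))
E
```

```text
t 19.15 pos [ 0.5018 -0.254   0.2554] yaw -73.0 -> 17.0 tilt 0.02
turn [-4.0000e-04  1.0000e-04 -1.5708e+00] shift now-frame mm [-1.6 -1.   1.4] target-frame [ 1.  -1.6  1.4]
joints [-0.41  0.39  1.    1.84 -0.36  1.12 -0.55] F [-1.   -0.58 -3.72] gap 0.0158
```

View pics/crop17.png

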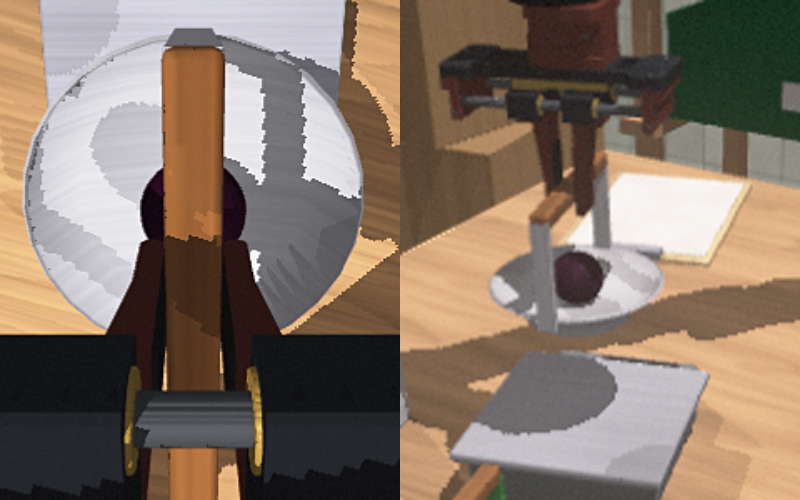

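The dish is up 10 cm, level, with the plum in its middle. Now the slow quarter turn.

>>> step_arm:
  deltas:
    - [0, 0, -0.01, 0, 0, 0, 8]
    - [0, 0, -0.02, 0, 0, 0, 8]
    - [0, 0, -0.03, 0, 0, 0, 8]
    - [0, 0, -0.04, 0, 0, 0, 8]
    - [0, 0, -0.05, 0, 0, 0, 8]

```text
t: 19.75
eef_pos: [0.5019, -0.254, 0.2556]
ee_rot: [-3.062, -0.701, 0.0]
ft_force: [-0.3, 0.1, -2.8]
finger_gap: 0.0155
```

>>> step_arm:
  deltas:
    - [0, 0, -0.05, 0, 0, 0, 8]
    - [0, 0, -0.05, 0, 0, 0, 8]
    - [0, 0, -0.05, 0, 0, 0, 8]
    - [0, 0, -0.05, 0, 0, 0, 8]
    - [0, 0, -0.05, 0, 0, 0, 8]

```text
t: 20.25
eef_pos: [0.5018, -0.2541, 0.2557]
ee_rot: [-2.951, -1.078, -0.0]
ft_force: [-0.0, 0.1, -2.4]
finger_gap: 0.0157
```

```bash
python3 - <<'E'
from h import *
go((0.5018,-.254,.255),17)
E
```

```text
t 20.25 pos [ 0.5018 -0.2541  0.2557] yaw -49.88 -> 17.0 tilt 0.0
turn [ 0.0000e+00 -1.0000e-04 -1.1673e+00] shift now-frame mm [ 0.  -0.1  0.7] target-frame [ 0.1 -0.   0.7]
joints [-0.34  0.35  0.9   1.83 -0.31  1.1  -0.2 ] F [-0.01  0.12 -2.45] gap 0.0157
```

>>> step_arm:
  deltas:
    - [0, 0, -0.05, 0, 0, 0, 8]
    - [0, 0, -0.05, 0, 0, 0, 8]
    - [0, 0, -0.05, 0, 0, 0, 8]
    - [0, 0, -0.05, 0, 0, 0, 8]
    - [0, 0, -0.05, 0, 0, 0, 8]

```text
t: 20.75
eef_pos: [0.5018, -0.2541, 0.2557]
ee_rot: [-2.794, -1.437, -0.0]
ft_force: [0.2, -0.1, -4.0]
finger_gap: 0.016
```

>>> step_arm:
  deltas:
    - [0, 0, -0.05, 0, 0, 0, 8]
    - [0, 0, -0.05, 0, 0, 0, 8]
    - [0, 0, -0.05, 0, 0, 0, 8]
    - [0, 0, -0.05, 0, 0, 0, 8]
    - [0, 0, -0.05, 0, 0, 0, 8]

```text
t: 21.25
eef_pos: [0.5018, -0.2542, 0.2556]
ee_rot: [2.593, 1.774, -0.0]
ft_force: [0.1, 1.2, -2.8]
finger_gap: 0.0157
```

>>> step_arm:
  deltas:
    - [0, 0, -0.05, 0, 0, 0, 8]
    - [0, 0, -0.05, 0, 0, 0, 8]
    - [0, 0, -0.05, 0, 0, 0, 8]
    - [0, 0, -0.05, 0, 0, 0, 8]
    - [0, 0, -0.05, 0, 0, 0, 8]

```text
t: 21.75
eef_pos: [0.5018, -0.2541, 0.2557]
ee_rot: [2.351, 2.083, -0.0]
ft_force: [-0.9, -0.1, -3.5]
finger_gap: 0.0156
```

>>> step_arm:
  deltas:
    - [0, 0, -0.05, 0, 0, 0, 8]
    - [0, 0, -0.05, 0, 0, 0, 8]
    - [0, 0, -0.05, 0, 0, 0, 8]
    - [0, 0, -0.04, 0, 0, 0, 8]
    - [0, 0, -0.04, 0, 0, 0, 8]

```text
t: 22.25
eef_pos: [0.5018, -0.2542, 0.2556]
ee_rot: [2.097, 2.339, -0.0]
ft_force: [0.1, 0.4, -2.9]
finger_gap: 0.0154
```

>>> step_arm:
  deltas:
    - [0, 0, -0.04, 0, 0, 0, 8]
    - [0, 0, -0.03, 0, 0, 0, 8]
    - [0, 0, -0.02, 0, 0, 0, 8]
    - [0, 0, -0.01, 0, 0, 0, 8]
    - [0, 0, 0, 0, 0, 0, 8]

```text
t: 22.75
eef_pos: [0.5019, -0.254, 0.2556]
ee_rot: [-1.981, -2.438, -0.0]
ft_force: [1.5, 0.9, -3.4]
finger_gap: 0.016
```

```bash
python3 - <<'E'
from h import *
go((0.5018,-.254,.255),17)
E
```

```text
t 22.75 pos [ 0.5019 -0.254   0.2556] yaw 11.81 -> 17.0 tilt 0.0
turn [-0.     -0.0001 -0.0905] shift now-frame mm [ 0.1 -0.1  0.6] target-frame [ 0.1 -0.1  0.6]
joints [-0.17  0.3   0.65  1.82 -0.2   1.09  0.77] F [ 1.47  0.95 -3.43] gap 0.016
```

>>> step_arm:
  deltas:
    - [0, 0, -0.02, 0, 0, 0, 8]
    - [0, 0, -0.03, 0, 0, 0, 8]
    - [0, 0, -0.03, 0, 0, 0, 8]
    - [0, 0, -0.01, 0, 0, 0, 8]
    - [0, 0, 0, 0, 0, 0, 8]

```text
t: 23.25
eef_pos: [0.5019, -0.2541, 0.2556]
ee_rot: [1.869, 2.525, 0.0]
ft_force: [0.0, 0.8, -3.7]
finger_gap: 0.0158
```

>>> step_arm:
  deltas:
    - [0, 0, 0, 0, 0, 0, 8]
    - [0, 0, 0, 0, 0, 0, 8]
    - [0, 0, 0, 0, 0, 0, 8]
    - [0, 0, 0, 0, 0, 0, 8]
    - [0, 0, 0, 0, 0, 0, 8]

```text
t: 23.75
eef_pos: [0.5019, -0.254, 0.2556]
ee_rot: [1.87, 2.525, 0.0]
ft_force: [-1.0, -0.5, -2.3]
finger_gap: 0.0155
```

```bash
python3 - <<'E'
from h import *
go((0.5018,-.254,.255),17); print(np.abs(ctrl.state()['joint_vel']).max()); c=grab('wrist','wrist18'); d=grab('scene','scene18'); t=grab('top','top18')
s=cv2.imread('pics/scene18.png'); w=cv2.imread('pics/wrist18.png'); t=cv2.imread('pics/top18.png')
cv2.imwrite('pics/crop18.png',np.hstack([cv2.resize(w[140:440,200:440],(265,330)),cv2.resize(s[70:270,190:350],(265,330),interpolation=cv2.INTER_CUBIC),cv2.resize(s[290:350,420:468],(265,330),interpolation=cv2.INTER_CUBIC)]))
cv2.imwrite('pics/full18.png',np.vstack([cv2.resize(s,(400,300)),cv2.resize(t,(400,300))]))
E
```

```text
t 23.75 pos [ 0.5019 -0.254   0.2556] yaw 16.96 -> 17.0 tilt 0.0
turn [ 0.      0.     -0.0008] shift now-frame mm [ 0.1 -0.1  0.6] target-frame [ 0.1 -0.1  0.6]
joints [-0.15  0.29  0.63  1.82 -0.2   1.09  0.85] F [-0.99 -0.53 -2.35] gap 0.0155
0.0016202912925522596
```

View pics/crop18.png

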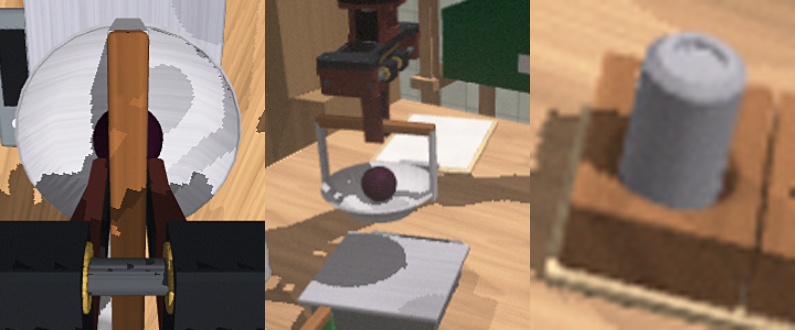

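View pics/full18.png

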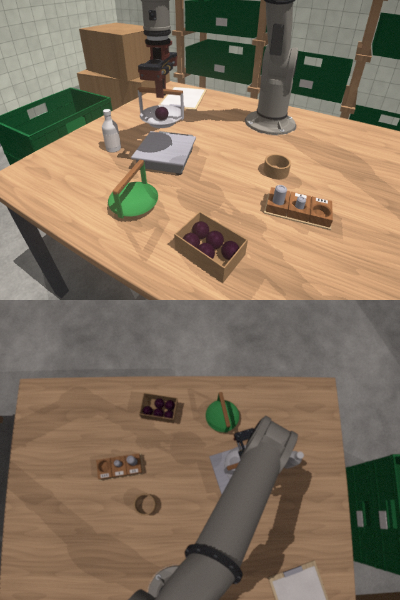

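```bash
python3 -c "
from bench import ctrl
print(ctrl.finish_job())"
```

```text
the job is handed in; nothing more can be done
None
```

I put the loose weight in the two-bar slot and let it go. I then took the dish by its bar, lifted it about 10 cm, turned it a quarter turn above the scale, and handed the job in at about 24 s of the 61 s limit. No verdict came back.

**Weight:** I felt it touch bottom where the slot floor should be, with its underside about 14 mm above the bench. After release and again at the end, the pictures show it upright in the slot.

**Dish:** At the last check the arm was still, with the tool 0.256 m above the bench and tilted 0.0 degrees. It had turned 90.0 degrees since the lift, and the grip was holding at 15.5 mm. The pictures show the dish level and the plum in its middle.

**Bystanders:** By eye, none of them had moved in the final pictures; I did not measure this.

**Disagreements and loose ends:**
- **Slot and bar position:** Estimates differed by about 2–4 mm between views. I lined the weight up with the slot in the same close picture and met no contact on the way down until it reached the floor.
- **Sideways push on the weight:** About 5 N of sideways force showed at touchdown and was gone after release.
- **First turn:** The rows I sent first came up about 5 degrees short, so I added the rest.

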